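# Build up the specimen holder on the tester's stage

## Task

Build up the specimen holder on the round steel stage from the bottom up, one part at a time: the wide dark dish down into the stage's recess, the taller of the two aluminium risers down into the dish's recess, the black specimen puck down into the riser's recess, and last the steel weight with the knob, centred on top of the puck. Every part must be upright, fully seated and let go; set the parts down gently, do not drop them. Leave the short riser and the computer mouse where they are.

Things in the scene. Friction and masses are not known exactly. Their poses are not given: they have to be found in the camera images.
- stage_seat (a point): Round bright-steel stage fixed to the bench, 92 mm across and 22 mm high, with a black band low round its side. Its top is a round recess 78 mm across and 4 mm deep inside a raised rim 7 mm thick. This point is the centre of the recess floor, 18 mm above the bench; z up. The dish goes in here (6 mm of play all round).
- dish_mid (a point): Dark-steel dish, the widest loose part: a solid disc 66 mm across and 24 mm high with a round recess on top, 54 mm across and 4 mm deep (lip 6 mm thick). About 0.2 kg. The point is at its centre, half-way up (12 mm above its underside); z up. Starts upright on the bench.
- riser_mid (a point): The taller of two aluminium risers: a round column 44 mm across and 45 mm high with a round recess on top, 36 mm across and 4 mm deep (lip 4 mm thick). About 0.16 kg. The point is at its centre, half-way up (22.5 mm above its underside); z up. Starts upright on the bench.
- low_riser_mid (a point): The short aluminium riser: same 44 mm across and same recess, but only 20 mm high. Not needed; leave it where it is. The point is at its centre, half-way up (10 mm above its underside).
- puck_mid (a point): Black resin specimen puck, a plain cylinder 26 mm across and 25 mm high with a small copper-coloured chip in its top face. About 30 g. The point is at its centre, half-way up (12.5 mm above its underside); z up. Starts upright on the bench.
- weight_mid (a point): Steel hold-down weight, 40 mm high: flat round foot 36 mm across and 14 mm high, dark neck 14 mm across and 6 mm high, then a round knob 22 mm across and 20 mm high on top to lift it by. About 0.16 kg. The point is on its axis, half-way up (20 mm above its underside); z up. Starts upright on the bench.
- mouse: Black computer mouse lying at the right of the work (the robot's right, negative y), 105 x 60 mm and 32 mm high. Origin at the centre of its underside. Leave it where it is.
Mind the look-alikes: they are no part of the job. Several things look just like the part that bears stage_seat: the one meant starts farthest to the robot's left.

How it is judged:
On the way, in this order (a step that is already met when the one before it is completed fails the run):
1. the dish sits down in the stage's recess, let go (horizontal distance between dish_mid and stage_seat below 0.0075 m and z of dish_mid in the frame of stage_seat between 0.0095 and 0.0145 m and angle between dish_mid's own z axis and vertical below 0.07 rad and contact force between the fingers and dish below 0.3 N), for 0.2 s.
2. the tall riser stands down in the dish's recess, let go (horizontal distance between riser_mid and dish_mid below 0.0065 m and z of riser_mid in the frame of dish_mid between 0.028 and 0.033 m and angle between riser_mid's own z axis and vertical below 0.07 rad and contact force between the fingers and riser below 0.3 N), for 0.2 s.
3. the puck sits down in the tall riser's recess, let go (horizontal distance between puck_mid and riser_mid below 0.0065 m and z of puck_mid in the frame of riser_mid between 0.0285 and 0.0335 m and angle between puck_mid's own z axis and vertical below 0.07 rad and contact force between the fingers and puck below 0.3 N), for 0.2 s.
4. the weight rests centred on the puck, let go (horizontal distance between weight_mid and puck_mid below 0.01 m and z of weight_mid in the frame of puck_mid between 0.03 and 0.035 m and angle between weight_mid's own z axis and vertical below 0.07 rad and contact force between the fingers and weight below 0.3 N), for 0.2 s.
At the end, for the whole second after the job is handed in: Dish in the stage recess (centres within 7.5 mm), tall riser in the dish and puck in the riser (within 6.5 mm each), weight on the puck (within 10 mm); each seated within 2.5 mm in height, upright within 4 degrees, at rest; short riser and mouse within 20 mm of where they started (horizontal distance between dish_mid and stage_seat below 0.0075 m and z of dish_mid in the frame of stage_seat between 0.0095 and 0.0145 m and angle between each of dish_mid, riser_mid, puck_mid, weight_mid's own z axis and vertical below 0.07 rad and horizontal distance between riser_mid and dish_mid below 0.0065 m and z of riser_mid in the frame of dish_mid between 0.028 and 0.033 m and horizontal distance between puck_mid and riser_mid below 0.0065 m and z of puck_mid in the frame of riser_mid between 0.0285 and 0.0335 m and horizontal distance between weight_mid and puck_mid below 0.01 m and z of weight_mid in the frame of puck_mid between 0.03 and 0.035 m and linear speed of each of dish, riser, puck, weight below 0.02 m/s and distance of each of low_riser_mid, mouse from where it was at the start of the episode below 0.02 m); the robot touches nothing.
It fails at once if the short riser is moved more than 20 mm (distance of low_riser_mid from where it was at the start of the episode above 0.02 m).
It fails at once if the mouse is moved more than 20 mm (distance of mouse from where it was at the start of the episode above 0.02 m).
It fails at once if a part is dropped (falls free by more than about 20 mm) ((linear speed of dish above 0.6 m/s and contact force between the fingers and dish below 0.1 N) or (linear speed of riser above 0.6 m/s and contact force between the fingers and riser below 0.1 N) or (linear speed of puck above 0.6 m/s and contact force between the fingers and puck below 0.1 N) or (linear speed of weight above 0.6 m/s and contact force between the fingers and weight below 0.1 N)).
It also fails if it takes over 106 s, if anything falls off the work surface, if the arm or the gripper's body presses on something with over 40 N, if the wrist force passes 120 N, or if a joint passes its speed limit or range.

## Robot

A 6-joint arm with a two-finger parallel gripper is mounted at the origin on the work surface. World frame = base frame: x ahead of the robot, y to its left, z up, the work surface at z = 0. Lengths are in m, angles in rad, forces in N, time in s.
With the tool pointing down it reaches from about 0.35 to 0.775 m from the base axis. Payload 5.5 kg.
Tool frame: the origin (TCP) lies midway between the tips of the shut fingers; the grasp point (between the pads) lies grip_point_offset behind it (grip_point_offset is the distance from the TCP to the grasp point, in m); z points along the fingers, y is the direction in which the jaws open and shut (so a half turn about z gives the same grasp; the last joint's range is limited). The gripper opens to 85 mm and grips with 20 to 120 N. Pads are 22 mm wide; open, the fingers measure 114 mm over their backs; the gripper's body (76 mm by 85 mm) begins 54 mm behind the grasp point. The pads swing forward as they close: fully open they stand 13 mm farther back than shut.
Start: joints at [0.98, 0.313, 0.046, 1.304, 0, 1.431], TCP at [0.251, 0.518, 0.231] pointing down, gripper open.
Joint ranges: [-2.76, 2.76], [-0.86, 1.69], [-1.03, 1.26], [-2.2, 2.34], [-1.47, 1.5], [-3.14, 3.14]. Speed limits (rad/s): [2.57, 2.57, 3.14, 3.14, 3.14, 3.14].

## Interface

Orientations are given as a unit quaternion [w, x, y, z].
In Python, from workcell import * gives the robot as it stands.
- The arm moves only by the tool send_rows, never from a script. Its argument "series" is one flat list of numbers, 7 for each row, row after row: the shift along the tool's x, y, z in cm, then the turn, a rotation vector about the tool's x, y, z in degrees, then the opening, from 0 (shut) to 1 (fully open). A call has 1 to 10 rows; each row is the pose to reach, as a shift and turn from the pose commanded when the call began, along the tool's axes at that moment; what a row does not reach only later rows make up. A row lasts 1/12 s, in which the tool goes at most 41.7 mm and 7.16 degrees, less where a joint would pass 70% of its speed; a pose out of reach is approached as far as the arm can. A call with a gripper value outside its range is refused whole. The fingers move at their own pace and stop on an object; "newtons" is the grip in N (left out, the last holds). Time passes only in rows, so rows that repeat a pose let the fingers close. It gives the time, the measured TCP pose, the force and the opening at its end, in the units of the state.
- get_state(): the state, without advancing time (a new reading comes with each control period).
- read_camera(name): name is "side" or "top"; returns the picture (480x640x3 uint8, blue, green, red); there is no depth.
- camera_info(name): a dict with "K" (3x3 intrinsics, pixels), "xyz" and "attitude" of the camera in the world. Camera axes: x right, y down, z forward; pixel columns grow to the right and rows downward; lengths in m; the calibration is good to about 2 mm. A picture is of the moment at which its call begins. camera_info takes no time and is no camera call.
- hand_in(): hands the job in, once; it reports no verdict.
Trained networks look in the newest picture that a camera, given by its name, has taken for a name from the list of things; names that differ only in an ending like _2 or _b are one class to them, and where a whole thing is asked for, a point or a joint stands for the part that bears it (a point fixed in the world has none). Each returns a list of dicts, best first, with "p" (0 to 1); they miss things now and then, are a little off and sometimes report something else, mostly with a low value. They report only what shows in the picture. A call takes as long as a camera call. They do not tell look-alikes from the thing itself.
- silhouettes(camera, label): "pixels" (480x640 bool, what is visible of it) and "box" ([left, top, width, height] in pixels, round what is visible of it).
The state is a dict: "clock": time; "joint_pos": joint angles; "qvel": joint speeds; "tau": joint torques, N m; "tcp_pos": TCP position; "orientation": TCP orientation; "wrist_force": force on the tool from outside, world axes, zero at the start; "ft_torque": the same for the moment, N m; "finger_gap": finger opening in m.
Only numpy, scipy, OpenCV 4.12 (cv2) and the standard library are available. Lean on these libraries where they do the work, as an engineer would, in place of code of your own. Each camera call takes 0.05 s, during which the arm holds its last target. There are 200 camera calls.

## Working session

There is one attempt and no reset: what is moved stays moved. The work goes in short steps, Python scripts to look and compute and a tool call to move; the robot and the scene stay as the last step left them, time stands still between calls to the robot, and variables do not carry over. Pictures are saved under pics/ and viewed, about 12 in all and at most 16, crops included, and the job is handed in when it is done.

Besides the shell and the picture viewer there is one more tool, called after "Emit:" in YAML: its name, and indented under it one key for each argument. send_rows: Moves the arm, as the interface text tells. Its arguments: {"type":"object","properties":{"series":{"type":"array"},"newtons":{"type":"number"}},"required":["series"]}

```bash
mkdir -p pics; ls; python3 - <<'E'
from workcell import *
import cv2
s=get_state()
for k,v in s.items(): print(k,v)
try: print(grip_point_offset)
except Exception as e: print(e)
for n in("top","side"):
    im=read_camera(n); cv2.imwrite(f"pics/{n}0.png",im)
    print(n,camera_info(n))
E
```

```text
pics
clock 0.0
joint_pos [ 9.80421903e-01  3.13990012e-01  4.49859375e-02  1.30359319e+00
 -2.96760538e-05  1.43118768e+00]
qvel [-3.99591647e-04  4.68526241e-04 -9.88718960e-04  6.65103679e-05
 -8.15152191e-04 -1.28378613e-03]
tau [ 5.64291113e-04 -4.80625713e+01  2.98534226e+01  1.93973287e-02
 -1.31816505e-04  1.15246095e-05]
tcp_pos [0.25023847 0.51713077 0.23041762]
orientation [-3.07554265e-04  2.23479480e-01  9.74708218e-01 -8.46449047e-04]
wrist_force [-0.32854834 -0.13438877 -0.00270398]
ft_torque [ 0.01623627 -0.00230376 -0.05582941]
finger_gap 0.08541665789076548
0.0187
top {'K': array([[465.14814231,   0.        , 320.28838616],
       [  0.        , 465.14814231, 232.94808614],
       [  0.        ,   0.        ,   1.        ]]), 'xyz': array([ 0.41018551, -0.07713135,  1.14046809]), 'attitude': array([-0.05716004,  0.70726621, -0.7014283 ,  0.06712363])}
side {'K': array([[512.81399655,   0.        , 317.34137136],
       [  0.        , 512.81399655, 231.80282203],
       [  0.        ,   0.        ,   1.        ]]), 'xyz': array([ 0.07239057, -0.77727954,  0.56252058]), 'attitude': array([-0.46820596,  0.81565658, -0.30012716,  0.15940894])}
```

View pics/top0.png

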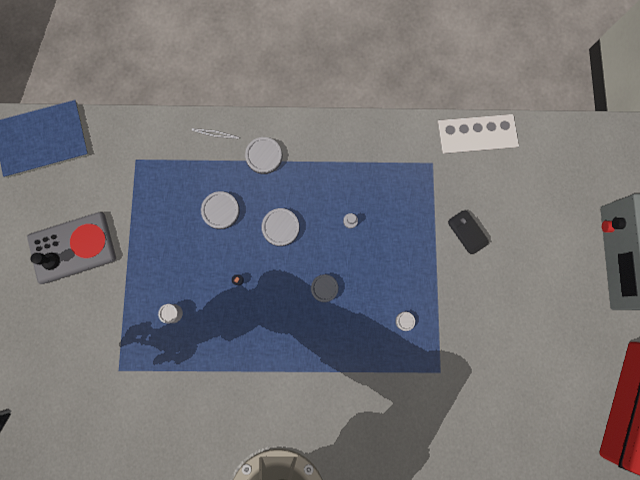

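View pics/side0.png

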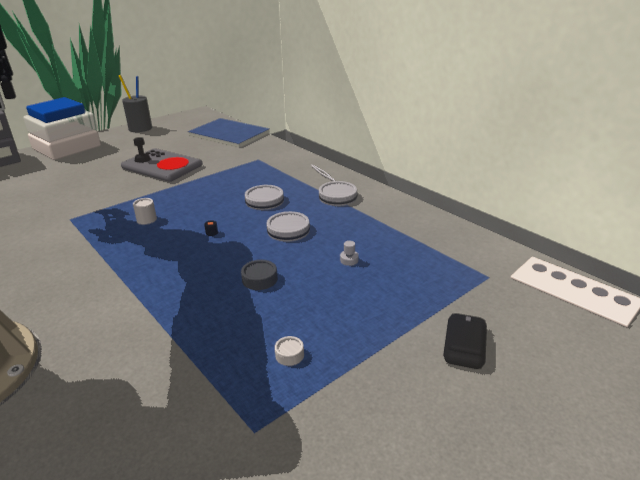

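The top view shows these parts (pixels in the top image):

| Part | Pixel | Notes |
|---|---|---|
| Stage candidates | (220,210), (280,227), (264,155) | Leftmost (+y) is (220,210), so that is my choice |
| Tall riser | (168,313) | Appears tall in the side view at (145,210) |
| Short riser | (405,321) | Appears short in the side view at (289,350) |
| Dish | (325,288) | |
| Puck | (238,280) | |
| Weight | (351,220) | |
| Mouse | (468,232) | |

Next I'll measure positions and make one close crop.

```bash
cat > h.py <<'E'
from workcell import *
import numpy as np, cv2
from scipy.spatial.transform import Rotation as R
from scipy.optimize import least_squares
def rot(q): return R.from_quat(np.r_[q[1:],q[0]])
def proj(cam,P):
    c=camera_info(cam); p=rot(c["attitude"]).inv().apply(np.atleast_2d(P)-c["xyz"])@c["K"].T
    return p[:,:2]/p[:,2:]
A=np.linspace(0,2*np.pi,60)
DIM=dict(stage_seat=[(46,0,22)],dish_mid=[(33,0,24)],riser_mid=[(22,0,45)],low_riser_mid=[(22,0,20)],puck_mid=[(13,0,25)],weight_mid=[(18,0,14),(7,14,20),(11,20,40)])
def model(cam,name,x,y,z0=0):
    m=np.zeros((480*4,640*4),np.uint8)
    for r,a,b in DIM[name]:
        P=np.vstack([np.c_[x+r/1e3*np.cos(A),y+r/1e3*np.sin(A),0*A+z0+h/1e3] for h in(a,b)])
        cv2.fillConvexPoly(m,cv2.convexHull(np.round((proj(cam,P)+.5)*4).astype(np.int32)),1)
    M=cv2.moments(m,True); return np.array([M["m10"],M["m01"]])/M["m00"]/4-.5, M["m00"]/16
def ray(cam,uv,z):
    c=camera_info(cam); d=rot(c["attitude"]).apply(np.linalg.inv(c["K"])@np.r_[uv,1]); return (c["xyz"]+d*(z-c["xyz"][2])/d[2])[:2]
def locate(cam,name,mask,z0=0):
    M=cv2.moments(mask.astype(np.uint8),True); c=np.array([M["m10"],M["m01"]])/M["m00"]
    p=ray(cam,c,z0+.01)
    for _ in range(6):
        m,a=model(cam,name,*p,z0); p=p+ray(cam,c,z0+.01)-ray(cam,m,z0+.01)
    return p,c,M["m00"]/a
def tool():
    s=get_state(); return s["tcp_pos"],rot(s["orientation"])
def delta(target,yaw=None):
    """shift in tool axes cm to get TCP to world target; optional turn (deg) to make jaw axis (tool y) lie at yaw deg from world x"""
    p,r=tool(); d=r.inv().apply(np.array(target)-p)*100
    y=r.apply([0,1,0]); a=np.degrees(np.arctan2(y[1],y[0]))
    t=None if yaw is None else -((yaw-a+90)%180-90)
    return d.round(2),t
E
python3 - <<'E'
from h import *
p,r=tool(); print("tcp px top",proj("top",p),"side",proj("side",p)); print(r.as_matrix().round(3))
T=read_camera("top");S=read_camera("side")
for cam in("top","side"):
    for n in DIM:
        for d in silhouettes(cam,n)[:4]:
            if d["p"]<.3: continue
            q,c,ar=locate(cam,n,d["pixels"]); print(cam,n,round(d["p"],2),c.round(1),q.round(4),"area",round(ar,2))
hs=cv2.cvtColor(T,cv2.COLOR_BGR2HSV)
for(u,v)in((220,210),(280,227),(264,155)):
    w=T[v-26:v+27,u-26:u+27].astype(int); print((u,v),w[26,26],w[2,2])
    m=np.zeros((480,640),np.uint8); m[v-26:v+27,u-26:u+27]=(w.sum(2)>430)
    m=cv2.morphologyEx(m,cv2.MORPH_OPEN,np.ones((5,5))); q,c,ar=locate("top","stage_seat",m); print(c,q.round(4),ar)
crop=lambda im,u,v,k=40:cv2.resize(im[v-k:v+k,u-k:u+k],(300,300),interpolation=cv2.INTER_CUBIC)
cv2.imwrite("pics/crop.png",np.vstack([np.hstack([crop(T,220,210),crop(T,325,288)]),np.hstack([crop(S,145,210),crop(S,289,350)])]))
E
```

```text
tcp px top [[ -9.01778404 401.22051408]] side [[  7.45978997 109.8474741 ]]
[[-0.9    0.436 -0.001]
 [ 0.436  0.9   -0.001]
 [ 0.    -0.002 -1.   ]]
top stage_seat 0.84 [263.3 154.9] [0.8106 0.0535] area 0.96
top stage_seat 0.82 [280.4 226.7] [0.6258 0.0061] area 1.01
top stage_seat 0.55 [220.2 209.3] [0.6682 0.1558] area 0.99
top dish_mid 0.62 [324.4 287.6] [ 0.4769 -0.1032] area 1.0
top riser_mid 0.71 [170.6 312.6] [0.4149 0.2587] area 0.97
top low_riser_mid 0.73 [405.1 320.3] [ 0.4008 -0.2967] area 1.0
top puck_mid 0.44 [237.5 279. ] [0.4959 0.1066] area 1.0
top weight_mid 0.58 [350.3 220.2] [ 0.6447 -0.1668] area 0.89
side stage_seat 0.78 [338.  192.7] [0.8128 0.0544] area 1.02
side stage_seat 0.7 [263.4 196.9] [0.6657 0.1569] area 0.91
side dish_mid 0.76 [259.1 274.4] [ 0.4771 -0.1032] area 0.94
side riser_mid 0.75 [144.4 210.4] [0.4143 0.2613] area 0.93
side low_riser_mid 0.74 [288.9 350.2] [ 0.4004 -0.2966] area 0.98
side puck_mid 0.67 [210.7 227.3] [0.4961 0.1098] area 0.98
side weight_mid 0.74 [349.2 254. ] [ 0.6446 -0.1674] area 0.88
(220, 210) [167 165 168] [120  86  72]
[221.40935673 209.01403509] [0.6689 0.153 ] 0.7307692307692307
(280, 227) [169 166 169] [118  86  71]
[281.84292035 225.96460177] [0.6275 0.0025] 0.7832773746344633
(264, 155) [164 162 165] [131 136 140]
[264.75853946 154.05771496] [0.813  0.0498] 0.7631460674157303
```

View pics/crop.png

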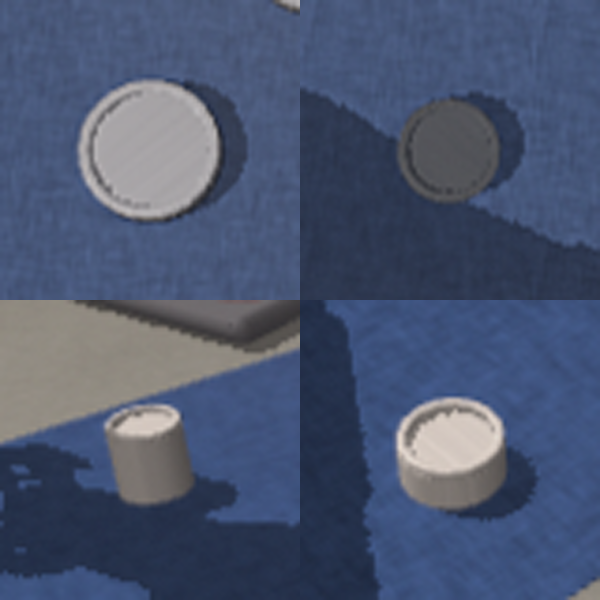

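The crops confirm the leftmost stage, the dish, and the tall versus short riser. The two cameras agree within about 3 mm. I'll go for the dish first and keep the tool yaw fixed throughout.

```bash
cat > d.py <<'E'
import sys
from h import *
t=[float(v) for v in sys.argv[1:4]]; print(delta(t)[0], tool()[0].round(4), get_state()["clock"], get_state()["wrist_force"].round(2), get_state()["finger_gap"])
E
python3 d.py .477 -.1032 .1
```

```text
[-47.43 -46.02  13.13] [0.2505 0.5176 0.2314] 0.8 [ 0.34 -0.53  0.51] 0.08542682071433917
```

Emit:
send_rows:
  series: [-47.4,-46,13,0,0,0,1,-47.4,-46,13,0,0,0,1,-47.4,-46,13,0,0,0,1,-47.4,-46,13,0,0,0,1,-47.4,-46,13,0,0,0,1,-47.4,-46,13,0,0,0,1,-47.4,-46,13,0,0,0,1,-47.4,-46,13,0,0,0,1,-47.4,-46,13,0,0,0,1,-47.4,-46,13,0,0,0,1]
  newtons: 30

```text
clock: 1.63
tcp_pos: [0.3909, 0.1317, 0.1509]
orientation: [0.001, 0.223, 0.975, 0.0]
wrist_force: [0.5, -0.8, 0.0]
finger_gap: 0.0852
```

```bash
python3 d.py .477 -.1032 .1
```

```text
[-17.97 -17.4    5.09] [0.3909 0.1317 0.1509] 1.6333 [ 0.54 -0.83  0.04] 0.08524036281429724
```

Emit:
send_rows:
  series: [-18,-17.4,5,0,0,0,1,-18,-17.4,5,0,0,0,1,-18,-17.4,5,0,0,0,1,-18,-17.4,5,0,0,0,1,-18,-17.4,5,0,0,0,1,-18,-17.4,5,0,0,0,1,-18,-17.4,5,0,0,0,1,-18,-17.4,5,0,0,0,1,-18,-17.4,5,0,0,0,1,-18,-17.4,5,0,0,0,1]

```text
clock: 2.47
tcp_pos: [0.4761, -0.1003, 0.1009]
orientation: [-0.0, 0.223, 0.975, 0.0]
wrist_force: [-0.0, 1.4, 0.2]
finger_gap: 0.0851
```

```bash
python3 d.py .477 -.1032 .003
```

```text
[-0.22 -0.22  9.79] [ 0.4761 -0.1003  0.1009] 2.4667 [-0.04  1.42  0.19] 0.08510675876293702
```

Emit:
send_rows:
  series: [-0.1,-0.1,2,0,0,0,1,-0.1,-0.1,4,0,0,0,1,-0.1,-0.1,5,0,0,0,1,-0.1,-0.1,6,0,0,0,1,-0.1,-0.1,6,0,0,0,1,-0.1,-0.1,6,0,0,0,1]

```text
clock: 2.97
tcp_pos: [0.477, -0.1021, 0.0409]
orientation: [-0.0, 0.223, 0.975, 0.0]
wrist_force: [0.7, 0.7, 0.1]
finger_gap: 0.0853
```

```bash
python3 d.py .477 -.1032 .003; python3 - <<'E'
from h import *
im=read_camera("side"); cv2.imwrite("pics/s1.png",im[120:480,80:560])
E
```

```text
[-0.05 -0.1   3.79] [ 0.477  -0.1021  0.0409] 2.9667 [0.72 0.67 0.15] 0.08529682227384339
```

View pics/s1.png

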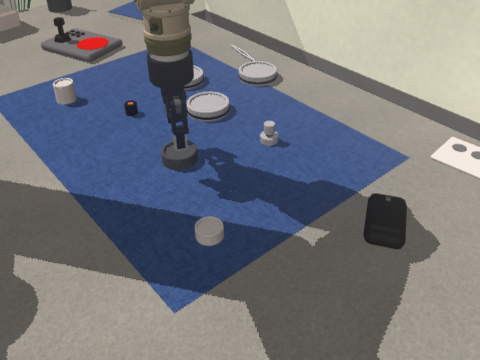

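The gripper is centred over the dish, crop (180,152). Now I'll descend and grip.

Emit:
send_rows:
  series: [-0.05,-0.1,1.5,0,0,0,1,-0.05,-0.1,3,0,0,0,1,-0.05,-0.1,3.8,0,0,0,1,-0.05,-0.1,3.8,0,0,0,0.9,-0.05,-0.1,3.8,0,0,0,0.5,-0.05,-0.1,3.8,0,0,0,0.5,-0.05,-0.1,3.8,0,0,0,0.5,-0.05,-0.1,3.8,0,0,0,0.5,-0.05,-0.1,3.8,0,0,0,0.5,-0.05,-0.1,3.8,0,0,0,0.5]
  newtons: 40

```text
clock: 3.85
tcp_pos: [0.4778, -0.1042, 0.0037]
orientation: [0.001, 0.223, 0.975, 0.0]
wrist_force: [-2.2, 0.3, 5.7]
finger_gap: 0.0648
```

Emit:
send_rows:
  series: [0,0,-0.5,0,0,0,0.5,0,0,-1.5,0,0,0,0.5,0,0,-3,0,0,0,0.5,0,0,-5,0,0,0,0.5,0,0,-7,0,0,0,0.5,0,0,-8.5,0,0,0,0.5,0,0,-8.5,0,0,0,0.5,0,0,-8.5,0,0,0,0.5]

```text
clock: 4.52
tcp_pos: [0.4781, -0.1044, 0.0889]
orientation: [0.001, 0.224, 0.975, -0.0]
wrist_force: [-1.0, 0.8, -1.6]
finger_gap: 0.0648
```

```bash
python3 d.py .667 .1563 .09; python3 - <<'E'
from h import *
T=read_camera("top");S=read_camera("side")
print(proj("top",tool()[0]),proj("side",tool()[0]))
for z0 in (.085,.08):
  for cam in("top","side"):
    for d in silhouettes(cam,"dish_mid")[:2]:
        q,c,ar=locate(cam,"dish_mid",d["pixels"],z0); print(cam,round(d["p"],2),c.round(1),q.round(4),"area",round(ar,2))
cv2.imwrite("pics/s2.png",cv2.resize(S[200:320,180:340],None,fx=4,fy=4))
E
```

```text
[-5.64 31.69 -0.09] [ 0.4781 -0.1044  0.0889] 4.5167 [-1.01  0.81 -1.59] 0.06480320721575486
[[325.41182636 285.80189279]] [[255.7758077  239.76135109]]
side 0.77 [253.6 237.1] [ 0.471  -0.1068] area 0.59
side 0.62 [289.  349.9] [ 0.3497 -0.3712] area 0.33
side 0.77 [253.6 237.1] [ 0.4753 -0.0996] area 0.6
side 0.62 [289.  349.9] [ 0.3527 -0.3669] area 0.33
```

View pics/s2.png

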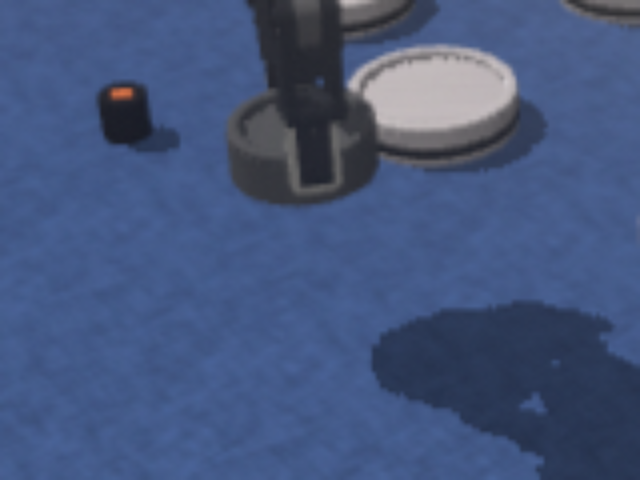

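The dish is held level, and its centre column (256) matches the projected TCP. Next I carry it to the stage.

Emit:
send_rows:
  series: [-0.3,1.5,0,0,0,0,0.5,-0.8,4.5,0,0,0,0,0.5,-1.5,8.5,0,0,0,0,0.5,-2.2,12.5,0,0,0,0,0.5,-2.9,16.5,0,0,0,0,0.5,-3.6,20.5,0,0,0,0,0.5,-4.4,24.5,0,0,0,0,0.5,-5.1,28,0,0,0,0,0.5,-5.5,30.5,0,0,0,0,0.5,-5.7,31.7,0,0,0,0,0.5]

```text
clock: 5.65
tcp_pos: [0.668, 0.1599, 0.0863]
orientation: [-0.0, 0.222, 0.975, 0.0]
wrist_force: [0.4, 0.0, -2.0]
finger_gap: 0.0647
```

Emit:
send_rows:
  series: [0,0,0,0,0,0,0.5,0,0,0,0,0,0,0.5,0,0,0,0,0,0,0.5]

```text
clock: 5.9
tcp_pos: [0.6657, 0.1559, 0.0869]
orientation: [-0.001, 0.224, 0.975, -0.0]
wrist_force: [-0.1, -0.9, -1.8]
finger_gap: 0.0645
```

```bash
python3 d.py .6675 .156 .022; python3 - <<'E'
from h import *
S=read_camera("side")
print(proj("side",tool()[0]))
cv2.imwrite("pics/s3.png",cv2.resize(S[120:240,190:350],None,fx=4,fy=4))
E
```

```text
[-0.17  0.1   6.49] [0.6657 0.1559 0.0869] 5.9 [-0.09 -0.89 -1.84] 0.06448000624957748
[[261.32876137 167.33809324]]
```

View pics/s3.png

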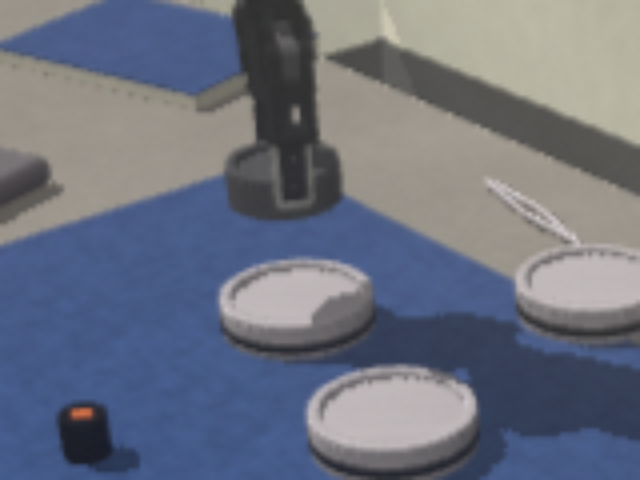

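Dish at crop (284,180), stage below at (297,300) and now fully visible. I'll refine the stage position.

```bash
python3 - <<'E'
from h import *
for d in silhouettes("side","stage_seat")[:4]:
    q,c,ar=locate("side","stage_seat",d["pixels"]); print(round(d["p"],2),c.round(1),q.round(4),round(ar,2))
d=[d for d in silhouettes("side","dish_mid")][0]
q,c,ar=locate("side","dish_mid",d["pixels"],.084); print(d["p"],c,q,ar)
E
python3 d.py .667 .156 .022
```

```text
0.74 [264.1 196.7] [0.6676 0.1569] 0.97
0.69 [287.9 225.8] [0.6266 0.0073] 1.0
0.58 [337.4 192.9] [0.8109 0.0543] 0.98
0.86 [259.8292011  166.03030303] [0.65710795 0.14765966] 0.6532448543470926
[-0.05  0.1   6.58] [0.6661 0.1554 0.0878] 6.05 [ 0.95  0.28 -1.53] 0.06453160664610869
```

Emit:
send_rows:
  series: [-0.1,0.1,1,0,0,0,0.5,-0.1,0.1,2.5,0,0,0,0.5,-0.1,0.1,4,0,0,0,0.5,-0.1,0.1,5.2,0,0,0,0.5,-0.1,0.1,5.6,0,0,0,0.5,-0.1,0.1,5.6,0,0,0,0.5,-0.1,0.1,5.6,0,0,0,0.5,-0.1,0.1,5.6,0,0,0,0.5]

```text
clock: 6.72
tcp_pos: [0.6687, 0.157, 0.0327]
orientation: [0.001, 0.224, 0.975, 0.0]
wrist_force: [0.7, 0.7, -0.8]
finger_gap: 0.0646
```

```bash
python3 d.py .6677 .1563 .022
```

```text
[ 0.07 -0.11  1.07] [0.6687 0.157  0.0327] 6.7167 [ 0.73  0.74 -0.79] 0.06457458287382468
```

Emit:
send_rows:
  series: [0,0,0.3,0,0,0,0.5,0,0,0.6,0,0,0,0.5,0,0,0.8,0,0,0,0.5,0,0,0.9,0,0,0,0.5,0,0,1,0,0,0,0.5,0,0,1,0,0,0,0.5,0,0,1,0,0,0,0.5]

```text
clock: 7.3
tcp_pos: [0.6681, 0.157, 0.0219]
orientation: [0.0, 0.223, 0.975, 0.0]
wrist_force: [-0.9, 0.7, -1.3]
finger_gap: 0.0647
```

```bash
python3 d.py .6677 .1563 .022
```

```text
[ 0.   -0.08 -0.01] [0.6681 0.157  0.0219] 7.3 [-0.91  0.65 -1.27] 0.06469342552810961
```

Not in contact yet. I'll lower in half-millimetre steps.

Emit:
send_rows:
  series: [0,0,0.05,0,0,0,0.5,0,0,0.1,0,0,0,0.5,0,0,0.1,0,0,0,0.5]

```text
clock: 7.55
tcp_pos: [0.6681, 0.157, 0.0218]
orientation: [0.0, 0.223, 0.975, 0.0]
wrist_force: [-3.5, 0.1, 4.4]
finger_gap: 0.0645
```

```bash
python3 d.py .6677 .1563 .022
```

```text
[ 0.01 -0.08 -0.02] [0.6681 0.157  0.0218] 7.55 [-3.46  0.07  4.39] 0.06445438047484107
```

The floor is felt (+6 N) and the height matches a seated dish. Release and lift.

Emit:
send_rows:
  series: [0,0,0.1,0,0,0,0.85,0,0,0.1,0,0,0,1,0,0,0.1,0,0,0,1,0,0,0.1,0,0,0,1,0,0,-1,0,0,0,1,0,0,-4,0,0,0,1,0,0,-8,0,0,0,1,0,0,-12,0,0,0,1,0,0,-12,0,0,0,1]

```text
clock: 8.3
tcp_pos: [0.6728, 0.1576, 0.1516]
orientation: [0.007, 0.223, 0.975, 0.003]
wrist_force: [1.5, 0.5, 1.5]
finger_gap: 0.0855
```

```bash
python3 d.py .4146 .260 .13; python3 - <<'E'
from h import *
S=read_camera("side")
for n in("dish_mid","stage_seat"):
  for d in silhouettes("side",n)[:3]:
    if n=="dish_mid": q,c,ar=locate("side",n,d["pixels"],.018); print(n,round(d["p"],2),c.round(1),q.round(4),round(ar,2))
cv2.imwrite("pics/s4.png",cv2.resize(S[130:250,190:350],None,fx=4,fy=4,interpolation=cv2.INTER_CUBIC))
E
```

```text
[27.73 -2.04  1.79] [0.6728 0.1576 0.1516] 8.3 [1.51 0.53 1.5 ] 0.08552260989985098
dish_mid 0.94 [263.  188.9] [0.6682 0.1598] 0.87
```

View pics/s4.png

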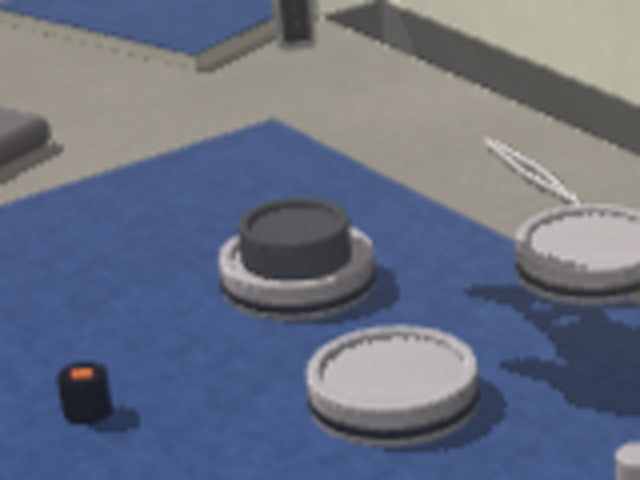

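The dish sits inside the rim at crop (295,240), concentric and level. On to the tall riser.

Emit:
send_rows:
  series: [4,-0.3,0,0,0,0,1,8,-0.6,0.5,0,0,0,1,12,-0.9,1,0,0,0,1,16,-1.2,2,0,0,0,1,20,-1.5,3,0,0,0,1,24,-1.8,4,0,0,0,1,27,-2,5,0,0,0,1,27.7,-2,5.5,0,0,0,1,27.7,-2,5.5,0,0,0,1,27.7,-2,5.5,0,0,0,1]

```text
clock: 9.28
tcp_pos: [0.4097, 0.2596, 0.0852]
orientation: [-0.0, 0.223, 0.975, -0.0]
wrist_force: [1.1, 1.0, 0.4]
finger_gap: 0.0855
```

```bash
python3 - <<'E'
from h import *
for cam in("top","side"):
  read_camera(cam)
  for n,z in(("dish_mid",.018),("riser_mid",0),("stage_seat",0)):
    for d in silhouettes(cam,n)[:3]:
      q,c,ar=locate(cam,n,d["pixels"],z)
      print(cam,n,round(d["p"],2),c.round(1),q.round(4),round(ar,2))
E
python3 d.py .4146 .260 .015
```

```text
top dish_mid 0.67 [218.3 207.3] [0.6689 0.157 ] 1.0
top riser_mid 0.51 [172.3 310.5] [0.4198 0.2551] 0.69
top stage_seat 0.97 [224.2 213.1] [0.6586 0.1457] 0.41
top stage_seat 0.86 [280.  226.7] [0.6258 0.0069] 0.93
top stage_seat 0.62 [263.4 154.7] [0.8113 0.0532] 0.95
side riser_mid 0.83 [144.5 210.4] [0.4143 0.2611] 0.95
side stage_seat 0.89 [288.2 225.6] [0.6275 0.0074] 0.97
side stage_seat 0.81 [337.3 192.9] [0.8111 0.0547] 0.96
side stage_seat 0.73 [264.6 200.8] [0.6564 0.1385] 0.53
[-0.31  0.22  7.1 ] [0.4108 0.2594 0.086 ] 9.6833 [-1.01  0.86  0.62] 0.08542580132712285
```

Dish measures (0.6689, 0.157) against stage (0.668, 0.156). Descending on the riser.

Emit:
send_rows:
  series: [-0.3,0.2,1,0,0,0,1,-0.3,0.2,3,0,0,0,1,-0.3,0.2,5,0,0,0,1,-0.3,0.2,6.5,0,0,0,1,-0.3,0.2,7,0,0,0,1,-0.3,0.2,7,0,0,0,1,-0.3,0.2,7,0,0,0,1]

```text
clock: 10.27
tcp_pos: [0.4136, 0.2601, 0.0157]
orientation: [-0.0, 0.224, 0.975, -0.0]
wrist_force: [0.5, -0.5, 0.4]
finger_gap: 0.0856
```

Emit:
send_rows:
  series: [0,0,0,0,0,0,0.8,0,0,0,0,0,0,0.6,0,0,0,0,0,0,0.4,0,0,0,0,0,0,0.3,0,0,0,0,0,0,0.3,0,0,0,0,0,0,0.3,0,0,0,0,0,0,0.3,0,0,0,0,0,0,0.3]

```text
clock: 10.93
tcp_pos: [0.4142, 0.2603, 0.0168]
orientation: [0.001, 0.224, 0.975, 0.0]
wrist_force: [0.1, -0.7, 5.9]
finger_gap: 0.0431
```

```bash
python3 d.py .6686 .1568 .09
```

```text
[-27.42   1.78  -7.28] [0.4142 0.2603 0.0168] 10.9333 [ 0.07 -0.66  5.93] 0.043065084674638154
```

Emit:
send_rows:
  series: [0,0,-0.5,0,0,0,0.3,0,0,-2,0,0,0,0.3,0,0,-4,0,0,0,0.3,0,0,-6.5,0,0,0,0.3,0,0,-8.5,0,0,0,0.3,0,0,-9,0,0,0,0.3,0,0,-9,0,0,0,0.3]

```text
clock: 11.52
tcp_pos: [0.4148, 0.2607, 0.1074]
orientation: [0.002, 0.223, 0.975, 0.001]
wrist_force: [-0.1, -0.2, -1.6]
finger_gap: 0.0427
```

```bash
python3 d.py .6686 .1568 .11;  python3 - <<'E'
from h import *
S=read_camera("side"); p=tool()[0]; u=proj("side",p)[0].astype(int); print(proj("side",p),proj("side",p+[0,0,.029]))
print(locate("side","riser_mid",silhouettes("side","riser_mid")[0]["pixels"],p[2]-.016))
cv2.imwrite("pics/s5.png",cv2.resize(S[u[1]-50:u[1]+50,u[0]-60:u[0]+60],None,fx=5,fy=5,interpolation=cv2.INTER_CUBIC))
E
```

```text
[-27.37   1.7   -0.19] [0.4148 0.2607 0.1074] 11.5167 [-0.1  -0.16 -1.65] 0.04274593940193445
[[137.00463082 176.62311554]] [[134.28330607 164.21832187]]
(array([0.4136199 , 0.24873721]), array([138.39184953, 175.54231975]), 0.5590973819695476)
```

View pics/s5.png

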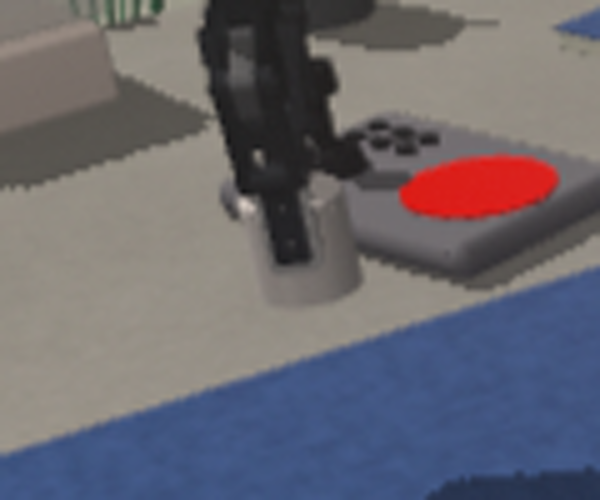

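The riser is held upright at crop (300,245), pads well above its foot. Carrying it to the dish.

Emit:
send_rows:
  series: [-1.5,0.1,-0.5,0,0,0,0.3,-4.5,0.3,-1,0,0,0,0.3,-8,0.5,-1,0,0,0,0.3,-12,0.8,-1,0,0,0,0.3,-16,1,-1,0,0,0,0.3,-20,1.2,-1,0,0,0,0.3,-23.5,1.5,-1,0,0,0,0.3,-26,1.6,-1,0,0,0,0.3,-27.4,1.7,-1,0,0,0,0.3,-27.4,1.7,-1,0,0,0,0.3]

```text
clock: 12.45
tcp_pos: [0.6694, 0.1539, 0.1124]
orientation: [-0.001, 0.225, 0.974, -0.001]
wrist_force: [0.0, -0.5, -1.6]
finger_gap: 0.043
```

Emit:
send_rows:
  series: [0,0,0,0,0,0,0.3,0,0,0,0,0,0,0.3,0,0,0,0,0,0,0.3]

```text
clock: 12.7
tcp_pos: [0.6659, 0.1567, 0.115]
orientation: [-0.001, 0.223, 0.975, -0.0]
wrist_force: [0.2, -0.3, -1.3]
finger_gap: 0.0427
```

```bash
python3 d.py .6685 .157 .065;python3 - <<'E'
from h import *
S=read_camera("side");
for d in silhouettes("side","dish_mid")[:2]: print(d["p"],locate("side","dish_mid",d["pixels"],.018))
E
python3 d.py .6685 .157 .065
```

```text
[-0.23  0.14  5.  ] [0.6659 0.1567 0.115 ] 12.7 [ 0.19 -0.34 -1.3 ] 0.04272057661553287
0.83 (array([0.66864155, 0.15923936]), array([263.25697211, 188.90039841]), 0.9505325443786983)
[-0.18  0.1   5.08] [0.6665 0.1568 0.1158] 12.8 [-0.58 -0.17 -1.34] 0.042833710696287046
```

Emit:
send_rows:
  series: [-0.2,0.1,1,0,0,0,0.3,-0.2,0.1,2.5,0,0,0,0.3,-0.2,0.1,4,0,0,0,0.3,-0.2,0.1,4.8,0,0,0,0.3,-0.2,0.1,5,0,0,0,0.3,-0.2,0.1,5,0,0,0,0.3,-0.2,0.1,5,0,0,0,0.3,-0.2,0.1,5,0,0,0,0.3]

```text
clock: 13.47
tcp_pos: [0.6705, 0.1562, 0.0669]
orientation: [0.001, 0.223, 0.975, 0.0]
wrist_force: [-0.1, -0.7, -1.4]
finger_gap: 0.0426
```

```bash
python3 d.py .6685 .157 .055
```

```text
[ 0.22 -0.02  1.19] [0.6705 0.1562 0.0669] 13.4667 [-0.14 -0.69 -1.41] 0.04258136370376996
```

Emit:
send_rows:
  series: [0.1,0,0.4,0,0,0,0.3,0.1,0,0.7,0,0,0,0.3,0.1,0,0.9,0,0,0,0.3,0.1,0,1,0,0,0,0.3,0.1,0,1.1,0,0,0,0.3,0.1,0,1.1,0,0,0,0.3]

```text
clock: 13.97
tcp_pos: [0.6689, 0.1565, 0.055]
orientation: [0.0, 0.224, 0.975, 0.0]
wrist_force: [-0.0, -0.4, -1.6]
finger_gap: 0.0431
```

```bash
python3 d.py .6685 .157 .055
```

```text
[ 0.06  0.02 -0.  ] [0.6689 0.1565 0.055 ] 13.9667 [-0.   -0.37 -1.61] 0.043059518087655846
```

Emit:
send_rows:
  series: [0,0,0.05,0,0,0,0.3,0,0,0.1,0,0,0,0.3,0,0,0.1,0,0,0,0.3]

```text
clock: 14.22
tcp_pos: [0.6689, 0.1565, 0.0549]
orientation: [0.0, 0.223, 0.975, 0.0]
wrist_force: [-3.2, -0.7, 5.5]
finger_gap: 0.0433
```

Floor felt, and the height fits. Release.

Emit:
send_rows:
  series: [0,0,0.1,0,0,0,0.6,0,0,0.1,0,0,0,0.8,0,0,0.1,0,0,0,0.9,0,0,0.1,0,0,0,0.9,0,0,-1,0,0,0,0.9,0,0,-3,0,0,0,0.9,0,0,-6,0,0,0,0.9,0,0,-9,0,0,0,0.9,0,0,-9,0,0,0,0.9]

```text
clock: 14.97
tcp_pos: [0.6726, 0.157, 0.152]
orientation: [0.005, 0.223, 0.975, 0.002]
wrist_force: [0.8, -0.0, 0.6]
finger_gap: 0.0773
```

```bash
python3 d.py .496 .1085 .08
```

```text
[ 13.85 -12.1    7.  ] [0.6726 0.157  0.152 ] 14.9667 [ 0.8  -0.04  0.63] 0.07732359259521174
```

Emit:
send_rows:
  series: [3,-2.6,0,0,0,0,0.9,6,-5.2,0,0,0,0,0.9,9,-7.9,0,0,0,0,0.9,12,-10.5,1,0,0,0,0.9,13.8,-12.1,3,0,0,0,0.9,13.8,-12.1,5,0,0,0,0.9,13.8,-12.1,7,0,0,0,0.9,13.8,-12.1,7,0,0,0,0.9,13.8,-12.1,7,0,0,0,0.9,13.8,-12.1,7,0,0,0,0.9]

```text
clock: 15.8
tcp_pos: [0.4931, 0.1078, 0.0751]
orientation: [0.001, 0.223, 0.975, 0.0]
wrist_force: [0.4, 0.3, 0.1]
finger_gap: 0.0768
```

```bash
python3 - <<'E'
from h import *
for cam in("top","side"):
  S=read_camera(cam)
  for n,z in(("dish_mid",.018),("riser_mid",.038),("puck_mid",0)):
    for d in silhouettes(cam,n)[:2]:
      q,c,ar=locate(cam,n,d["pixels"],z)
      print(cam,n,round(d["p"],2),c.round(1),q.round(4),round(ar,2))
cv2.imwrite("pics/s6.png",cv2.resize(S[130:250,180:340],None,fx=4,fy=4,interpolation=cv2.INTER_CUBIC))
E
python3 d.py .496 .1085 .003
```

```text
top dish_mid 0.74 [221.7 212.1] [0.657 0.148] 0.4
top riser_mid 0.8 [215.6 203.6] [0.6703 0.157 ] 0.83
side dish_mid 0.71 [263.1 192. ] [0.6589 0.1457] 0.61
side riser_mid 0.7 [263.2 176.5] [0.6721 0.1607] 0.92
side puck_mid 0.57 [211.  227.4] [0.4963 0.1087] 0.93
[-0.3   0.22  7.12] [0.4923 0.1078 0.0742] 16.2 [0.47 0.23 0.85] 0.07730573868493931
```

View pics/s6.png

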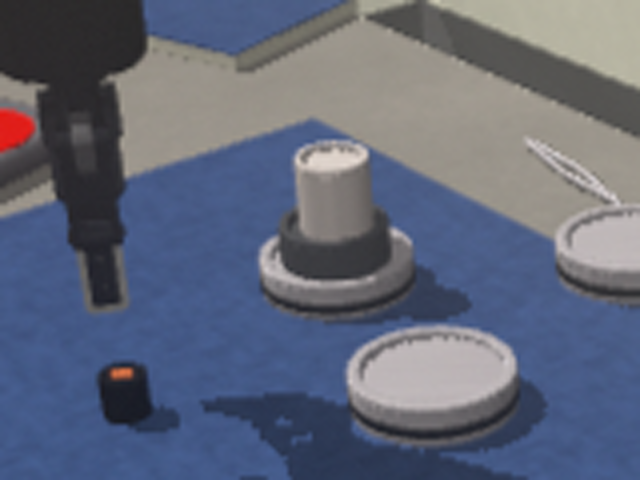

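The riser stands seated and upright in the dish, crop (335,190). Down to the puck, tips about 9 mm above its foot so they clear the riser lip.

Emit:
send_rows:
  series: [-0.3,0.2,1,0,0,0,0.9,-0.3,0.2,3,0,0,0,0.9,-0.3,0.2,5,0,0,0,0.9,-0.3,0.2,6.2,0,0,0,0.9,-0.3,0.2,6.5,0,0,0,0.9,-0.3,0.2,6.5,0,0,0,0.8,-0.3,0.2,6.5,0,0,0,0.7,-0.3,0.2,6.5,0,0,0,0.6]
  newtons: 25

```text
clock: 16.87
tcp_pos: [0.4964, 0.1083, 0.0095]
orientation: [0.001, 0.224, 0.975, 0.0]
wrist_force: [0.4, 0.8, -0.3]
finger_gap: 0.0515
```

```bash
python3 d.py .4961 .1083 .009
```

```text
[ 0.03 -0.01  0.05] [0.4964 0.1083 0.0095] 16.8667 [ 0.4   0.76 -0.35] 0.05145294133541511
```

Emit:
send_rows:
  series: [0,0,0,0,0,0,0.5,0,0,0,0,0,0,0.4,0,0,0,0,0,0,0.3,0,0,0,0,0,0,0.2,0,0,0,0,0,0,0.15,0,0,0,0,0,0,0.15,0,0,0,0,0,0,0.15,0,0,0,0,0,0,0.15]

```text
clock: 17.53
tcp_pos: [0.4961, 0.1082, 0.0096]
orientation: [0.001, 0.223, 0.975, 0.0]
wrist_force: [-1.1, -0.2, 5.2]
finger_gap: 0.0248
```

Emit:
send_rows:
  series: [0,0,-0.5,0,0,0,0.15,0,0,-2,0,0,0,0.15,0,0,-4.5,0,0,0,0.15,0,0,-7.5,0,0,0,0.15,0,0,-10.5,0,0,0,0.15,0,0,-13,0,0,0,0.15,0,0,-13.5,0,0,0,0.15,0,0,-13.5,0,0,0,0.15,0,0,-13.5,0,0,0,0.15]

```text
clock: 18.28
tcp_pos: [0.4953, 0.1082, 0.1434]
orientation: [-0.0, 0.223, 0.975, 0.0]
wrist_force: [-0.3, 0.1, -0.1]
finger_gap: 0.025
```

```bash
python3 d.py .669 .1568 .145
```

```text
[-13.52  11.94  -0.17] [0.4953 0.1082 0.1434] 18.2833 [-0.29  0.14 -0.14] 0.02501131500712414
```

Emit:
send_rows:
  series: [-1,0.9,0,0,0,0,0.15,-3,2.7,0,0,0,0,0.15,-6,5.3,0,0,0,0,0.15,-9,8,0,0,0,0,0.15,-11.5,10.2,0,0,0,0,0.15,-13,11.5,0,0,0,0,0.15,-13.5,11.9,0,0,0,0,0.15,-13.5,11.9,0,0,0,0,0.15,-13.5,11.9,0,0,0,0,0.15,-13.5,11.9,0,0,0,0,0.15]

```text
clock: 19.12
tcp_pos: [0.6671, 0.1562, 0.1428]
orientation: [-0.001, 0.224, 0.975, -0.0]
wrist_force: [-0.4, -0.1, 1.0]
finger_gap: 0.0247
```

```bash
python3 - <<'E'
from h import *
S=read_camera("side"); p=tool()[0]
print(proj("side",p),proj("side",[.669,.1568,.083]))
for d in silhouettes("side","puck_mid")[:1]: print(d["p"],locate("side","puck_mid",d["pixels"],p[2]-.0095))
for d in silhouettes("side","riser_mid")[:1]: print(d["p"],locate("side","riser_mid",d["pixels"],.038))
cv2.imwrite("pics/s7.png",cv2.resize(S[110:230,190:350],None,fx=4,fy=4,interpolation=cv2.INTER_CUBIC))
E
python3 d.py .669 .1568 .105
```

```text
[[259.81957434 144.08438444]] [[262.31488387 168.47413293]]
0.86 (array([0.66975833, 0.15684506]), array([263.27083333, 177.24537037]), 0.9467196274482947)
[-0.08  0.09  3.93] [0.6679 0.1563 0.1443] 19.2667 [ 0.09  0.09 -0.24] 0.02480824999106016
```

View pics/s7.png

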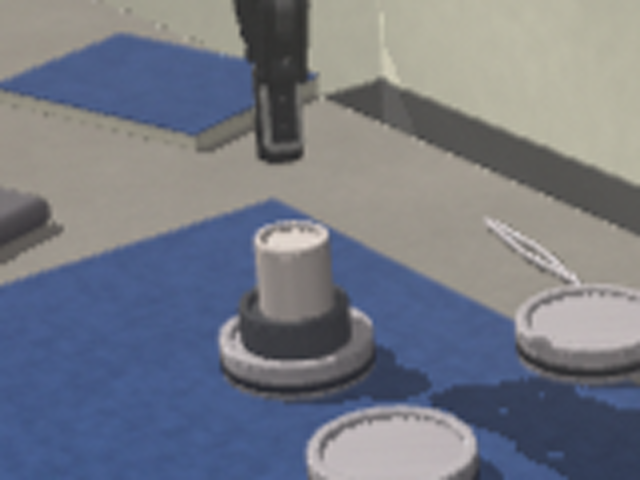

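Puck held, its foot just below the pads at crop (280,155), over the riser. The riser measures (0.6695, 0.1568).

Emit:
send_rows:
  series: [-0.1,0.1,1,0,0,0,0.15,-0.1,0.1,2.5,0,0,0,0.15,-0.1,0.1,3.8,0,0,0,0.15,-0.1,0.1,4.3,0,0,0,0.15,-0.1,0.1,4.3,0,0,0,0.15,-0.1,0.1,4.3,0,0,0,0.15,-0.1,0.1,4.3,0,0,0,0.15]

```text
clock: 19.85
tcp_pos: [0.6707, 0.1571, 0.1017]
orientation: [0.001, 0.224, 0.975, 0.0]
wrist_force: [0.2, 0.3, -0.2]
finger_gap: 0.0247
```

```bash
python3 d.py .6692 .1568 .0895
```

```text
[ 0.13 -0.09  1.22] [0.6707 0.1571 0.1017] 19.85 [ 0.25  0.3  -0.23] 0.024729294077901216
```

Emit:
send_rows:
  series: [0.1,-0.05,0.4,0,0,0,0.15,0.1,-0.05,0.8,0,0,0,0.15,0.1,-0.05,1,0,0,0,0.15,0.1,-0.05,1.1,0,0,0,0.15,0.1,-0.05,1.2,0,0,0,0.15,0.1,-0.05,1.2,0,0,0,0.15]

```text
clock: 20.35
tcp_pos: [0.6691, 0.157, 0.0888]
orientation: [0.0, 0.223, 0.975, 0.0]
wrist_force: [0.5, 0.7, -0.6]
finger_gap: 0.0249
```

Emit:
send_rows:
  series: [0,0,0.05,0,0,0,0.15,0,0,0.1,0,0,0,0.15,0,0,0.1,0,0,0,0.15]

```text
clock: 20.6
tcp_pos: [0.6693, 0.157, 0.0886]
orientation: [0.0, 0.223, 0.975, 0.0]
wrist_force: [-1.3, -0.4, 4.0]
finger_gap: 0.0249
```

Contact at exactly the expected seated height. Release.

Emit:
send_rows:
  series: [0,0,0.1,0,0,0,0.4,0,0,0.1,0,0,0,0.5,0,0,0.1,0,0,0,0.6,0,0,0.1,0,0,0,0.6,0,0,-1,0,0,0,0.6,0,0,-3,0,0,0,0.6,0,0,-6,0,0,0,0.6,0,0,-8,0,0,0,0.6,0,0,-8,0,0,0,0.6]

```text
clock: 21.35
tcp_pos: [0.672, 0.1573, 0.1745]
orientation: [0.004, 0.223, 0.975, 0.002]
wrist_force: [0.6, 0.2, 0.7]
finger_gap: 0.0515
```

```bash
python3 d.py .6446 -.167 .12
```

```text
[-11.62 -30.42   5.39] [0.672  0.1573 0.1745] 21.35 [0.61 0.15 0.67] 0.051512934051876756
```

Emit:
send_rows:
  series: [-1.3,-3.5,0,0,0,0,0.6,-2.6,-7,0,0,0,0,0.6,-4,-10.5,0,0,0,0,0.6,-5.4,-14,0,0,0,0,0.6,-6.7,-17.5,1,0,0,0,0.6,-8,-21,2,0,0,0,0.6,-9.4,-24.5,3,0,0,0,0.6,-10.7,-28,4,0,0,0,0.6,-11.6,-30.4,5.4,0,0,0,0.6,-11.6,-30.4,5.4,0,0,0,0.6]

```text
clock: 22.18
tcp_pos: [0.6391, -0.1724, 0.111]
orientation: [-0.002, 0.227, 0.974, -0.001]
wrist_force: [-0.1, 0.4, -0.4]
finger_gap: 0.0512
```

```bash
python3 - <<'E'
from h import *
for cam in("top","side"):
  S=read_camera(cam)
  for n,z in(("riser_mid",.038),("puck_mid",.079),("weight_mid",0)):
    for d in silhouettes(cam,n)[:2]:
      q,c,ar=locate(cam,n,d["pixels"],z)
      print(cam,n,round(d["p"],2),c.round(1),q.round(4),round(ar,2))
cv2.imwrite("pics/s8.png",cv2.resize(S[110:290,200:440],None,fx=3,fy=3,interpolation=cv2.INTER_CUBIC))
E
python3 d.py .6446 -.167 .021
```

```text
top riser_mid 0.59 [218.  205.6] [0.6653 0.1512] 0.57
top puck_mid 0.62 [212.7 201. ] [0.6694 0.1578] 0.92
top weight_mid 0.46 [220.6 212.5] [0.6609 0.1557] 1.45
side riser_mid 0.76 [263.1 178.8] [0.6646 0.1498] 0.69
side puck_mid 0.41 [261.5 164.7] [0.6696 0.1599] 0.9
side weight_mid 0.82 [348.7 253.7] [ 0.6446 -0.1659] 0.87
[-0.3   0.02  9.36] [ 0.6417 -0.1659  0.1146] 22.5833 [0.42 0.71 0.72] 0.05144214098341409
```

View pics/s8.png

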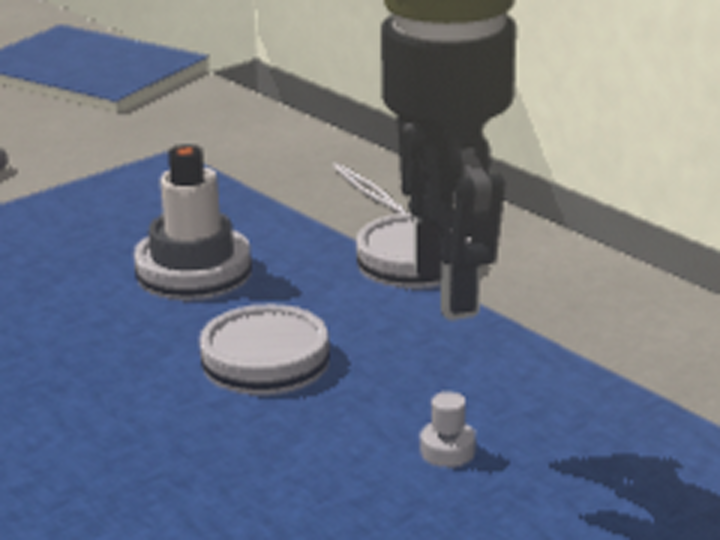

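The puck is seated in the riser at crop (185,165), measured (0.669, 0.158). The weight is at (447,425). Descending.

Emit:
send_rows:
  series: [-0.3,0,1,0,0,0,0.6,-0.3,0,3,0,0,0,0.6,-0.3,0,4.5,0,0,0,0.6,-0.3,0,5.5,0,0,0,0.6,-0.3,0,6,0,0,0,0.6,-0.3,0,6,0,0,0,0.6,-0.3,0,6,0,0,0,0.6]
  newtons: 40

```text
clock: 23.17
tcp_pos: [0.644, -0.1683, 0.0539]
orientation: [-0.0, 0.223, 0.975, 0.0]
wrist_force: [-0.5, 0.2, 0.1]
finger_gap: 0.051
```

```bash
python3 d.py .6446 -.1667 .021
```

```text
[0.01 0.17 3.29] [ 0.644  -0.1683  0.0539] 23.1667 [-0.51  0.17  0.13] 0.0509547563057982
```

Emit:
send_rows:
  series: [0,0.15,1,0,0,0,0.6,0,0.15,2.2,0,0,0,0.6,0,0.15,3,0,0,0,0.6,0,0.15,3.3,0,0,0,0.6,0,0.15,3.3,0,0,0,0.5,0,0.15,3.3,0,0,0,0.4,0,0.15,3.3,0,0,0,0.3,0,0.15,3.3,0,0,0,0.2,0,0.15,3.3,0,0,0,0.1,0,0.15,3.3,0,0,0,0.1]

```text
clock: 24.0
tcp_pos: [0.6449, -0.1674, 0.0214]
orientation: [0.001, 0.224, 0.975, -0.0]
wrist_force: [-0.6, -0.1, 1.7]
finger_gap: 0.0203
```

Emit:
send_rows:
  series: [0,0,0,0,0,0,0.1,0,0,0,0,0,0,0.1,0,0,0,0,0,0,0.1]

```text
clock: 24.25
tcp_pos: [0.6449, -0.1674, 0.0214]
orientation: [0.001, 0.224, 0.975, -0.0]
wrist_force: [-0.9, -0.3, 3.7]
finger_gap: 0.0205
```

Emit:
send_rows:
  series: [0,0,-0.5,0,0,0,0.1,0,0,-2,0,0,0,0.1,0,0,-4.5,0,0,0,0.1,0,0,-7.5,0,0,0,0.1,0,0,-10.5,0,0,0,0.1,0,0,-13.5,0,0,0,0.1,0,0,-15.5,0,0,0,0.1,0,0,-16,0,0,0,0.1,0,0,-16,0,0,0,0.1,0,0,-16,0,0,0,0.1]

```text
clock: 25.08
tcp_pos: [0.6439, -0.1668, 0.1794]
orientation: [-0.001, 0.223, 0.975, 0.0]
wrist_force: [-0.5, -0.2, -2.3]
finger_gap: 0.0204
```

```bash
python3 d.py .6693 .1572 .18
```

```text
[11.83 30.28 -0.04] [ 0.6439 -0.1668  0.1794] 25.0833 [-0.55 -0.19 -2.31] 0.02036266556412734
```

Emit:
send_rows:
  series: [0.6,1.5,0,0,0,0,0.1,1.8,4.5,0,0,0,0,0.1,3.2,8.3,0,0,0,0,0.1,4.8,12.3,0,0,0,0,0.1,6.4,16.3,0,0,0,0,0.1,8,20.3,0,0,0,0,0.1,9.5,24.2,0,0,0,0,0.1,10.8,27.5,0,0,0,0,0.1,11.6,29.6,0,0,0,0,0.1,11.8,30.3,0,0,0,0,0.1]

```text
clock: 25.92
tcp_pos: [0.6682, 0.1624, 0.1779]
orientation: [-0.002, 0.221, 0.975, 0.0]
wrist_force: [-0.1, 0.3, -1.0]
finger_gap: 0.0205
```

Emit:
send_rows:
  series: [0,0,0,0,0,0,0.1,0,0,0,0,0,0,0.1,0,0,0,0,0,0,0.1,0,0,0,0,0,0,0.1]

```text
clock: 26.25
tcp_pos: [0.6701, 0.1553, 0.1804]
orientation: [-0.0, 0.225, 0.974, -0.0]
wrist_force: [0.4, -0.4, -1.4]
finger_gap: 0.0201
```

```bash
python3 d.py .6693 .1572 .127; python3 - <<'E'
from h import *
S=read_camera("side"); p=tool()[0]
print(proj("side",p))
cv2.imwrite("pics/s9.png",cv2.resize(S[90:210,190:350],None,fx=4,fy=4,interpolation=cv2.INTER_CUBIC))
E
python3 d.py .6693 .1572 .127
```

```text
[0.15 0.14 5.34] [0.6701 0.1553 0.1804] 26.25 [ 0.42 -0.43 -1.4 ] 0.020070738164027324
[[259.84703365 128.06843491]]
[0.17 0.14 5.36] [0.6702 0.1552 0.1806] 26.3 [-0.17  0.14 -1.81] 0.02028982320131774
```

View pics/s9.png

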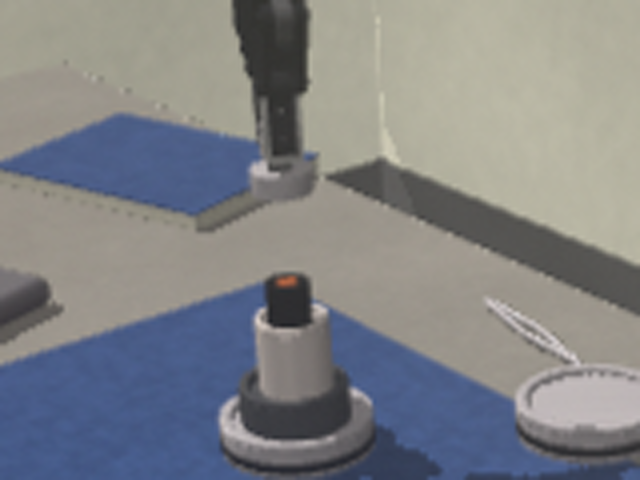

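The weight is held level over the stack, foot at crop (283,180), puck at (288,300). Lowering.

Emit:
send_rows:
  series: [0.1,0.1,1,0,0,0,0.1,0.1,0.1,2.5,0,0,0,0.1,0.1,0.1,3.7,0,0,0,0.1,0.1,0.1,4.3,0,0,0,0.1,0.1,0.1,4.3,0,0,0,0.1,0.1,0.1,4.3,0,0,0,0.1,0.1,0.1,4.3,0,0,0,0.1]

```text
clock: 26.88
tcp_pos: [0.6702, 0.1581, 0.1386]
orientation: [0.001, 0.224, 0.975, 0.0]
wrist_force: [0.4, -0.2, -1.0]
finger_gap: 0.0206
```

```bash
python3 d.py .6693 .1572 .126
```

```text
[ 0.05 -0.12  1.26] [0.6702 0.1581 0.1386] 26.8833 [ 0.41 -0.22 -0.96] 0.020613044856593255
```

Emit:
send_rows:
  series: [0,-0.1,0.4,0,0,0,0.1,0,-0.1,0.8,0,0,0,0.1,0,-0.1,1,0,0,0,0.1,0,-0.1,1.1,0,0,0,0.1,0,-0.1,1.2,0,0,0,0.1,0,-0.1,1.2,0,0,0,0.1]

```text
clock: 27.38
tcp_pos: [0.6692, 0.1575, 0.1256]
orientation: [-0.0, 0.223, 0.975, 0.0]
wrist_force: [-0.3, -0.2, -2.1]
finger_gap: 0.0206
```

Emit:
send_rows:
  series: [0,0,0.05,0,0,0,0.1,0,0,0.1,0,0,0,0.1,0,0,0.1,0,0,0,0.1]

```text
clock: 27.63
tcp_pos: [0.6695, 0.1575, 0.1254]
orientation: [0.0, 0.223, 0.975, 0.0]
wrist_force: [-0.9, -0.2, 1.5]
finger_gap: 0.0202
```

Contact at the expected 0.1254. Release.

Emit:
send_rows:
  series: [0,0,0.1,0,0,0,0.3,0,0,0.1,0,0,0,0.4,0,0,0.1,0,0,0,0.6,0,0,0.1,0,0,0,0.6,0,0,-0.5,0,0,0,0.6,0,0,-2,0,0,0,0.6,0,0,-4.5,0,0,0,0.6,0,0,-7,0,0,0,0.6,0,0,-9,0,0,0,0.6]

```text
clock: 28.38
tcp_pos: [0.6696, 0.1575, 0.2172]
orientation: [0.001, 0.223, 0.975, 0.0]
wrist_force: [0.5, 0.2, 0.3]
finger_gap: 0.051
```

Emit:
send_rows:
  series: [3,0,-2,0,0,0,0.6,7,0,-2,0,0,0,0.6,11,0,-2,0,0,0,0.6,15,0,-2,0,0,0,0.6,18,0,-2,0,0,0,0.6,18,0,-2,0,0,0,0.6,18,0,-2,0,0,0,0.6,18,0,-2,0,0,0,0.6]

```text
clock: 29.05
tcp_pos: [0.5081, 0.236, 0.2356]
orientation: [0.001, 0.223, 0.975, 0.0]
wrist_force: [0.8, -0.4, 0.0]
finger_gap: 0.0514
```

```bash
python3 - <<'E'
from h import *
ims=[]
for cam in("top","side"):
  S=read_camera(cam)
  for n,z in(("riser_mid",.038),("puck_mid",.079),("weight_mid",.104),("low_riser_mid",0)):
    for d in silhouettes(cam,n)[:2]:
      q,c,ar=locate(cam,n,d["pixels"],z)
      print(cam,n,round(d["p"],2),c.round(1),q.round(4),round(ar,2))
  u,v=(215,203) if cam=="top" else (264,165)
  ims.append(cv2.resize(S[v-50:v+50,u-40:u+40],None,fx=5,fy=5,interpolation=cv2.INTER_CUBIC))
cv2.imwrite("pics/s10.png",np.hstack(ims)); s=get_state(); print(s["clock"],s["tcp_pos"],s["qvel"].round(3))
E
```

```text
top riser_mid 0.68 [218.9 207.6] [0.6607 0.1489] 0.45
top weight_mid 0.62 [210.9 198.3] [0.6703 0.1574] 0.91
top low_riser_mid 0.75 [405.2 320.4] [ 0.4005 -0.2969] 0.95
side riser_mid 0.63 [263.7 178.3] [0.6669 0.1512] 0.81
side puck_mid 0.56 [261.8 166.5] [0.6639 0.1504] 0.66
side weight_mid 0.61 [261.  153.2] [0.6699 0.1583] 0.93
side weight_mid 0.33 [288.9 350.3] [ 0.3358 -0.391 ] 0.75
side low_riser_mid 0.73 [289.  349.9] [ 0.4008 -0.2962] 0.92
29.55 [0.5076082  0.23560756 0.23461972] [ 0.004 -0.004 -0.002  0.     0.001 -0.001]
```

View pics/s10.png

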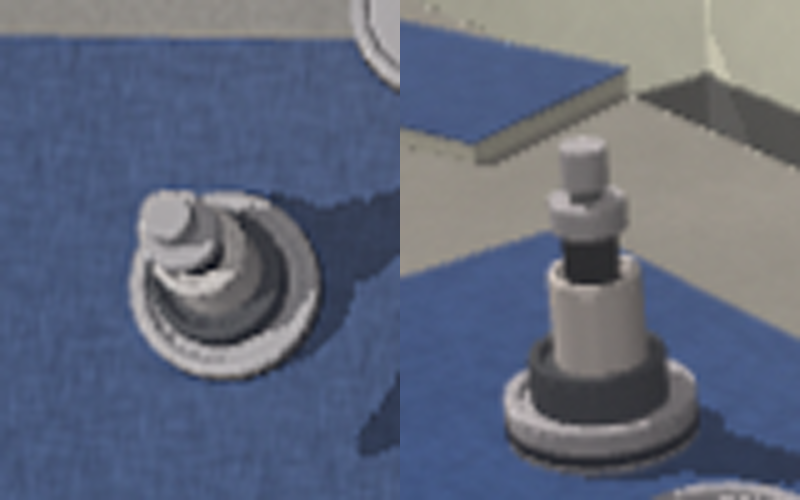

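The full stack stands upright and concentric, and the arm is clear. Handing in.

```bash
python3 -c "
from workcell import *
print(hand_in())"
```

```text
the job is handed in; nothing more can be done
None
```

The stack is built on the leftmost stage: dish, tall riser, puck, then weight. I handed it in at about 29.6 s with the arm well clear. Each part was lowered until the floor was felt (about 4–7 N), then released. `hand_in()` gave no verdict.

**Seating and centring:** the tool height at each release matched the expected seated height to within 0.5 mm. The dish measured about 1–1.5 mm from the stage centre. The final weight measurement, about (0.670, 0.158), is within about 1.5 mm of the puck's top-camera measurement. The last side picture shows all four parts upright and concentric.

**Left alone:** the short riser measured within 1 mm of where it started. I never approached the mouse, but I did not measure it again at the end.

**Readings that disagreed:**
- Outline measurements of parts partly hidden in the stack were up to about 10 mm off, so I ignored them.
- Side-camera readings of the seated dish and puck were 2–3 mm higher in y than the others. I put this down to hidden edges.

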